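Let the ratchet clamp in on a thin soil tin

TASK

The holding pawl keeps the clamp's jaw off the open soil tin. Swing the pawl clear of the ratchet wheel, turn the wheel backwards (clockwise seen from above) until the sprung jaw pad has pushed the tin and the V block back to their stop and presses the tin there with about 8 newtons, never as much as 16 or the thin tin dents; then lay the pawl back on the wheel's teeth with the tin still clamped. Leave the lid, the vial and the brass weight beside the clamp where they are, and do not touch the tin with the fingers.

Things in the scene. Friction and masses are not known exactly. Their poses are not given: they have to be found in the camera images.
- clamp: Screwed-down clamp: grey plate 200 x 290 x 12 mm (fixed). Origin on the bench, 10 mm along -y from the plate's middle. Its y axis is the clamping line: V block towards -y, ratchet wheel towards +y; z up. In this frame the wheel's upright axle is at x -15, y 80 mm, the pawl's upright pivot at x 33, y 124 mm.
- wheel: Steel ratchet wheel, 76 mm across, 20 saw teeth, 26 to 38 mm above the bench, on an upright axle, with a black bar handle on top (66 mm long, 16 mm thick, 56 to 84 mm above the bench; may be pinched across its 16 mm from above and twisted). Origin: the bar's middle, on the axle, 70 mm above the bench; x axis along the bar.
- wheel_turn (a joint): Wheel angle (rad), 0 at the start, growing clockwise from above (backwards): the jaw comes in 20 mm per rad. Friction about 0.3 N m either way; stays where it is left. Each newton of the pad adds 0.02 N m to the turning moment: 0.02 to 0.08 while tin and V block slide, then rising to about 0.18 N m over free turning at 8 N. Pad free of the tin below 0.2; end of sliding between 0.5 and 1.25.
- pawl: Dark steel pawl, a flat two-armed lever with an upright finger post (10 mm round, 37 to 80 mm above the bench). Origin: on the post's axis, 62 mm above the bench, 45 mm from the pivot. The nose on the other arm blocks backward turning. Push the post clockwise about the pivot (towards the clamp's -y) to lift the nose out, the other way to lay it back.
- pawl_swing (a joint): Pawl angle (rad): 0 fully down between two teeth, up to 0.11 lying on a tooth's ramp or crest, 0.65 swung out to its stop. About 1 N at the post moves it; it stays where it is left.
- vblock: Aluminium V block, 38 mm high, opening towards the jaw's pad (70 mm wide, sprung, 4.5 N per mm, 6 mm of travel). Pushed by the tin (about 1 N) it slides 1 to 13 mm along the clamp's -y on its slots until its foot meets a low dark stop bar, whose exact place is not told and must be felt. Origin: on the plate, on the axis of a tin seated in the V.
- tin: Open thin-walled moisture tin with soil, 73 mm across, 48 mm high, about 0.15 kg, standing loose on the plate between pad and V block, a few mm short of the V. Not quite round (1 to 2 mm). Origin: middle of its underside.
- lid: Bystander: shallow tin lid, 74 mm across, 8 mm high, lying on the bench. Origin at its underside.
- vial: Bystander: small vial, 34 mm across, 77 mm high, standing. Origin at its underside.
- weight: Bystander: small brass weight, 28 mm across, 38 mm high. Origin at its underside.
Not all that is in view belongs to the job. Leave any green or red look-alike of the tin alone.

How it is judged:
By the outcome, as a careful person would: the job done as asked, in the order asked, and still so for the second after the job is handed in, with the robot touching nothing.
It also fails if it takes over 72 s, if anything falls off the work surface, if the arm or the gripper's body presses on something with over 40 N, if the wrist force passes 120 N, or if a joint passes its speed limit or range.

ROBOT

A 6-joint arm with a two-finger parallel gripper is mounted at the origin on a cart in front of the work surface, level with it; the furniture and walls round the work are solid. World frame = base frame: x ahead of the robot, y to its left, z up, the work surface at z = 0. Lengths are in m, angles in rad, forces in N, time in s.
With the tool pointing down it reaches from about 0.3 to 0.775 m from the base axis. Payload 14.6 kg.
Tool frame: the origin (TCP) lies on the mounting face of the last link; the fingertips stand 199 mm ahead of it and the grasp point (between the pads) lies 180 mm ahead of it; z points along the fingers, y is the direction in which the jaws open and shut (so a half turn about z gives the same grasp; the last joint's range is limited). The gripper opens to 94 mm and grips with 3 to 60 N. Pads are 16 mm wide; open, the fingers measure 119 mm over their backs; the gripper's body (75 mm by 177 mm) begins 78 mm behind the grasp point.
Start: joints at [-1.23, 0.3, 1.521, -0, 1.321, -0.067], TCP at [0.218, -0.505, 0.405] pointing down, gripper open.
Joint ranges: [-3.03, 3.03], [-0.79, 2.21], [0.23, 2.52], [-1.04, 4.18], [0, 3.07], [-2.55, 2.55]. Speed limits (rad/s): [2.22, 2.22, 2.57, 3.14, 3.14, 3.14].

INTERFACE

Orientations are given as [roll, pitch, yaw] about the fixed x, y, z axes, in that order (R = Rz(yaw) Ry(pitch) Rx(roll)).
In Python, from station import sensors, vision, job gives the robot as it stands. The module is installed in compiled form; this text tells all that it offers.
- The arm moves only by the tool arm_command, never from a script. Its argument "plan" is one flat list of numbers, 5 for each row, row after row: the closure, from -1 (fully open) to 1 (shut), so that 0 is half open, then the shift along the world's x, y, z scaled (see below), then the turn about the world's z scaled (see below). A call has 1 to 20 rows; each row is the pose to reach, as a shift and turn from the pose commanded when the call began; what a row does not reach only later rows make up. The controller multiplies each number of a shift by 400 mm and each number of a turn by 120 degrees. A row lasts 1/10 s, in which the tool goes at most 50 mm and 8.59 degrees, less where a joint would pass 70% of its speed; a pose out of reach is approached as far as the arm can. A call with a number of a shift or a turn outside -1 to 1 is refused whole. A call with a gripper value outside its range is refused whole. The fingers move at their own pace and stop on an object; "newtons" is the grip in N (left out, the last holds). Time passes only in rows, so rows that repeat a pose let the fingers close. It gives the time, the measured TCP pose, the force and the opening at its end, in the units of the state.
- sensors.get_obs(): the state, without advancing time (a new reading comes with each control period).
- vision.camera(name): name is "side" or "top" or "wrist"; returns the picture (400x640x3 uint8, blue, green, red); there is no depth.
- vision.camera_params(name): a dict with "intrinsics" (3x3 intrinsics, pixels), "k1" (the pictures are not rectified: a ray, as slopes to the right and down, at radius r is drawn at 1 + k1 r^2 times it, then the intrinsics apply), "rvec" (rotation vector, rad) and "tvec" (3), from world to camera coordinates, as OpenCV has them. Camera axes: x right, y down, z forward; pixel columns grow to the right and rows downward; lengths in m; the calibration is good to about 2 mm. A picture is of the moment at which its call begins: read the wrist's pose just before it. camera_params takes no time and is no camera call; for the wrist camera it gives the pose at the moment of the call.
- job.hand_in(): hands the job in, once; it reports no verdict.
Trained networks look in the newest picture that a camera, given by its name, has taken for a name from the list of things; names that differ only in an ending like _2 or _b are one class to them, and where a whole thing is asked for, a point or a joint stands for the part that bears it (a point fixed in the world has none). Each returns a list of dicts, best first, with "confidence" (0 to 1); they miss things now and then, are a little off and sometimes report something else, mostly with a low value. They report only what shows in the picture. A call takes as long as a camera call. They do not tell look-alikes from the thing itself.
- vision.search_frame(name, camera): "at" ([row, column] in pixels, amid what is visible of it).
- vision.silhouettes(name, camera): "mask" (400x640 bool, what is visible of it) and "at" ([row, column] in pixels, amid what is visible of it).
- vision.pinpoint(name, camera): "at" ([row, column] in pixels: a listed point, or the origin of a listed thing).
The state is a dict: "time_s": time; "qpos": joint angles; "joint_vel": joint speeds; "tau": joint torques, N m; "ee_pos": TCP position; "eef_rot": TCP orientation; "force": force on the tool from outside, world axes, zero at the start; "moment": the same for the moment, N m; "grip_width": finger opening in m.
Only numpy, scipy, OpenCV 4.12 (cv2) and the standard library are available. Lean on these libraries where they do the work, as an engineer would, in place of code of your own. Each camera call takes 0.05 s, during which the arm holds its last target.

## Working session

There is one attempt and no reset: what is moved stays moved. The work goes in short steps, Python scripts to look and compute and a tool call to move; the robot and the scene stay as the last step left them, time stands still between calls to the robot, and variables do not carry over. Pictures are saved under pics/ and viewed, and the job is handed in when it is done.

Besides the shell and the picture viewer there is one more tool, called after "Request:" as name(argument=value, ...), one argument or row to a line, values as JSON. arm_command: Moves the arm, as the interface text tells. Its arguments: {"type":"object","properties":{"plan":{"type":"array"},"newtons":{"type":"number"}},"required":["plan"]}

```bash
mkdir -p pics; ls
python3 - <<'E'
from station import sensors, vision, job
import cv2
o=sensors.get_obs()
for k,v in o.items(): print(k,v)
for c in ("side","top","wrist"):
    im=vision.camera(c); cv2.imwrite(f"pics/{c}0.png",im)
    p=vision.camera_params(c); print(c,p)
    for n in ("wheel","pawl","clamp","vblock","tin","lid","vial","weight"):
        if c=="wrist": continue
        r=vision.pinpoint(n,c); print(n,[(x['at'],round(x['confidence'],2)) for x in r])
E
```

```text
pics
time_s 0.0
qpos [-1.22963424e+00  3.00475235e-01  1.52163297e+00 -1.83685297e-05
  1.32068752e+00 -6.65636255e-02]
joint_vel [-3.32026811e-04 -1.41620354e-03  4.41120903e-04 -1.22746980e-05
  1.73748737e-04 -1.03508697e-03]
tau [-9.79356191e-04 -5.31814027e+01 -3.52740026e+01  7.07681291e-02
  2.44451640e-02 -1.17370096e-04]
ee_pos [ 0.21808758 -0.5048672   0.40406197]
eef_rot [-3.14039106e+00 -6.22695362e-05  4.07730234e-01]
force [-0.28455656 -0.02239914 -0.08076629]
moment [-0.05755486  0.04695354 -0.02857286]
grip_width 0.09398995139648789
side {'intrinsics': array([[390.09067286,   0.        , 321.47871099],
       [  0.        , 390.09067286, 206.6400327 ],
       [  0.        ,   0.        ,   1.        ]]), 'k1': 0.03138767863437904, 'rvec': array([ 0.27505822, -2.52649854,  1.64225241]), 'tvec': array([0.5280153 , 0.07489858, 0.9566131 ])}
wheel [([201.8, 339.4], 0.6)]
pawl [([212.2, 299.8], 0.66)]
clamp [([200.5, 341.5], 0.59), ([209.8, 335.6], 0.56), ([318.3, 295.5], 0.48)]
vblock [([206.1, 341.4], 0.63)]
tin [([185.0, 307.2], 0.88), ([185.7, 383.7], 0.85), ([181.1, 3
[... 467 characters left out ...]
array([0.07101435, 0.49615644, 1.26452232])}
wheel [([205.8, 334.4], 0.91)]
pawl [([164.7, 314.8], 0.72)]
clamp [([201.8, 363.9], 0.78)]
vblock [([201.7, 378.7], 0.58)]
tin [([203.0, 375.1], 0.91), ([199.8, 451.3], 0.76), ([244.8, 445.5], 0.71), ([156.5, 437.9], 0.69), ([270.6, 404.0], 0.67)]
lid [([204.0, 197.0], 0.98)]
vial [([254.9, 229.9], 0.73)]
weight [([145.2, 237.3], 0.49)]
wrist {'intrinsics': array([[297.88018988,   0.        , 313.57474304],
       [  0.        , 297.88018988, 197.65462679],
       [  0.        ,   0.        ,   1.        ]]), 'k1': -0.03622096450090259, 'rvec': array([-2.44793921,  1.60947189,  0.20081818]), 'tvec': array([-0.55051376, -0.02601657,  0.39068141])}
```

View pics/top0.png

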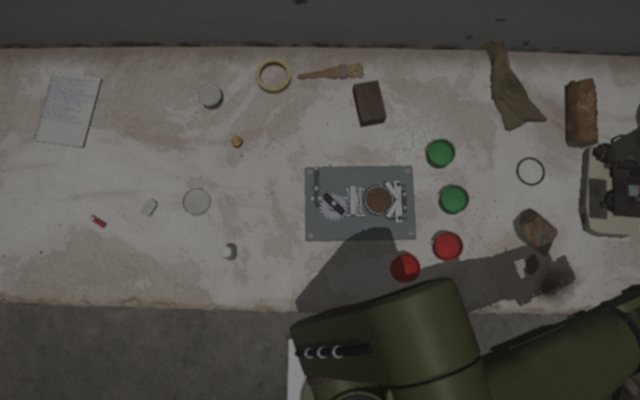

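View pics/side0.png

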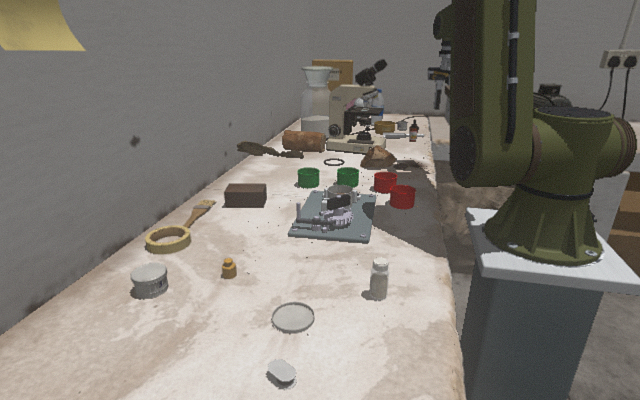

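View pics/wrist0.png

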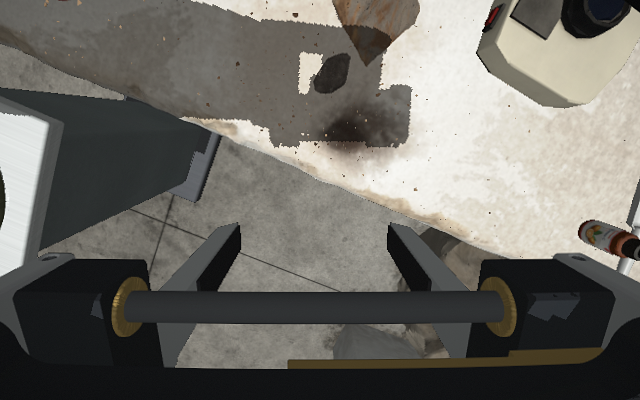

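Run:
```python
import cv2
im=cv2.imread("pics/top0.png"); cv2.imwrite("pics/top0c.png",cv2.resize(im[125:290,270:470],None,fx=4,fy=3.6,interpolation=cv2.INTER_CUBIC)[:600,:800])
```

```text
(no output)
```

View pics/top0c.png

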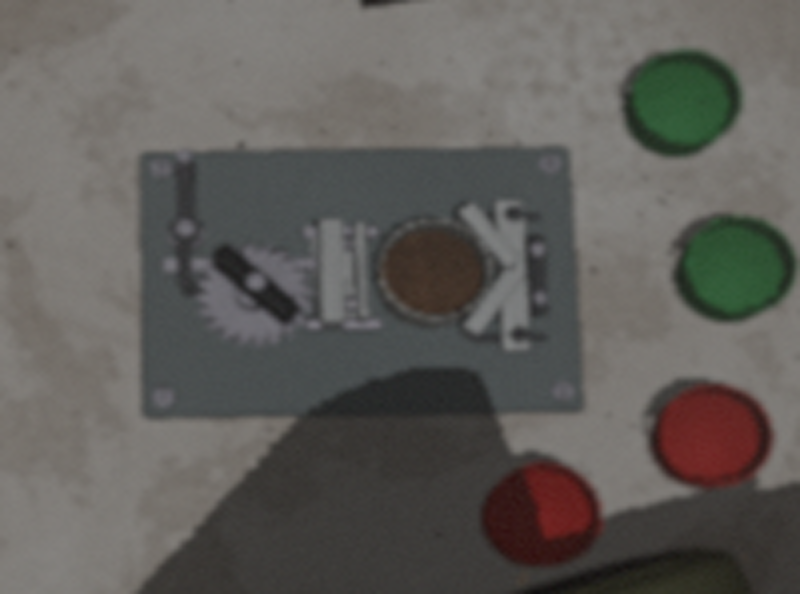

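```bash
cat > h.py <<'E'
import numpy as np, cv2
from scipy.spatial.transform import Rotation as R
from station import sensors, vision, job
def ray(p,px):
    K=np.array(p['intrinsics']); k=p['k1']
    d=np.array([(px[1]-K[0,2])/K[0,0],(px[0]-K[1,2])/K[1,1]])
    s=d.copy()
    for _ in range(30): s=d/(1+k*(s@s))
    M=cv2.Rodrigues(np.array(p['rvec'],float))[0]; t=np.array(p['tvec'])
    return -M.T@t, M.T@np.array([s[0],s[1],1.])
def atz(p,px,z):
    c,d=ray(p,px); return c+d*(z-c[2])/d[2]
def proj(p,X):
    M=cv2.Rodrigues(np.array(p['rvec'],float))[0]; q=M@np.array(X,float)+p['tvec']
    s=q[:2]/q[2]; s=s*(1+p['k1']*(s@s)); K=p['intrinsics']
    return np.array([K[1,1]*s[1]+K[1,2],K[0,0]*s[0]+K[0,2]])
E
python3 - <<'E'
from h import *
np.set_printoptions(precision=4,suppress=True)
p=vision.camera_params("top")
def o(n,px,z): print(n,atz(p,px,z))
for n,x,y in (("TL",141,152),("TR",568,148),("BR",581,408),("BL",145,415)):
    o(n,(125+y/3.6,270+x/4),.012)
o("wheel net",(205.8,334.4),.07); o("wheel mark",(125+282/3.6,270+254/4),.084)
o("pawl net",(164.7,314.8),.062);o("post",(125+155/3.6,270+184/4),.08); o("pivot",(125+228/3.6,270+185/4),.045)
o("tin",(203,375.1),0.02);o("clamp",(201.8,363.9),.012);o("vb",(201.7,378.7),.012)
o("weight",(145.2,237.3),0);o("vial",(254.9,229.9),0);o("lid",(204,197),0)
E
```

```text
TL [0.5955 0.1238 0.012 ]
TR [ 0.6028 -0.1627  0.012 ]
BR [ 0.4078 -0.1674  0.012 ]
BL [0.3989 0.117  0.012 ]
wheel net [0.4803 0.0458 0.07  ]
wheel mark [0.4838 0.0483 0.084 ]
pawl net [0.589  0.0972 0.062 ]
post [0.5753 0.0937 0.08  ]
pivot [0.5304 0.0927 0.045 ]
tin [ 0.4988 -0.062   0.02  ]
clamp [ 0.5032 -0.0332  0.012 ]
vb [ 0.504  -0.0724  0.012 ]
weight [ 0.6586  0.3117 -0.    ]
vial [0.3586 0.317  0.    ]
lid [0.4932 0.4123 0.    ]
```

Request:
arm_command(
  plan=[-1, 0.7, 0.98, 0, -0.195, -1, 0.7, 0.98, 0, -0.195, -1, 0.7, 0.98, 0, -0.195, -1, 0.7, 0.98, 0, -0.195, -1, 0.7, 0.98, 0, -0.195, -1, 0.7, 0.98, 0, -0.195, -1, 0.7, 0.98, 0, -0.195, -1, 0.7, 0.98, 0, -0.195, -1, 0.7, 0.98, 0, -0.195, -1, 0.7, 0.98, 0, -0.195, -1, 0.7, 0.98, 0, -0.195, -1, 0.7, 0.98, 0, -0.195],
)

```text
time_s: 2.15
ee_pos: [0.4982, -0.1125, 0.4045]
eef_rot: [3.142, 0.0, 0.001]
force: [-0.1, -0.0, -0.3]
grip_width: 0.094
```

Run:
```python
from h import *
im=vision.camera("wrist"); cv2.imwrite("pics/wrist1.png",im)
p=vision.camera_params("wrist"); 
M=cv2.Rodrigues(p['rvec'])[0]; print(-M.T@p['tvec'], M)
```

```text
[ 0.5682484  -0.11455792  0.38444127] [[-7.97341110e-04 -9.99998555e-01 -1.50156780e-03]
 [-9.69576289e-01  4.05516337e-04  2.44789002e-01]
 [-2.44788040e-01  1.65106487e-03 -9.69575211e-01]]
```

View pics/wrist1.png

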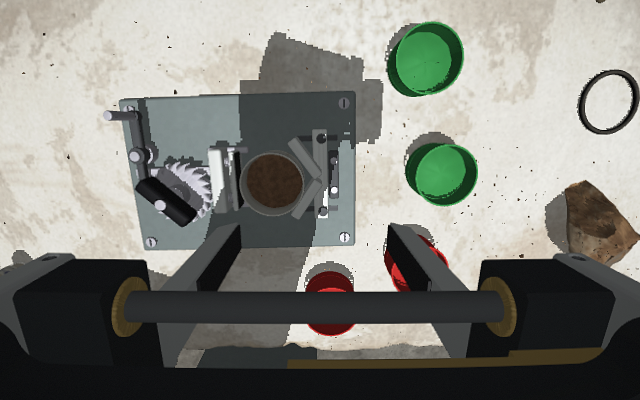

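The real tin, holding brown soil, sits between the pad and V block at px (183,270). Look-alikes are the greens (row 60, col 425 and 172,445) and the reds (303,330 and 262,415). The pawl post top is at about (116,108), the bar handle's middle near (203,162).

Run:
```python
from h import *
np.set_printoptions(precision=4,suppress=True)
im=cv2.imread("pics/wrist1.png")
cv2.imwrite("pics/w1c.png",cv2.resize(im[85:255,95:365],None,fx=2.96,fy=2.96*1.15,interpolation=cv2.INTER_CUBIC))
p=vision.camera_params("wrist")
for n in("wheel","pawl","tin","vblock"):
    r=vision.pinpoint(n,"wrist"); print(n,[(x['at'],round(x['confidence'],2)) for x in r])
    z={"wheel":.07,"pawl":.062,"tin":.012,"vblock":.012}[n]
    if r: print(atz(p,r[0]['at'],z))
# expected
for n,X in (("axle top",(.4841,.0476,.084)),("pivot",(.5308,.093,.045)),("post",(.5755,.0937,.08))): print(n,proj(p,X))
```

```text
wheel [([200.2, 164.8], 0.59), ([269.9, 21.2], 0.37)]
[0.486  0.0499 0.07  ]
pawl [([112.9, 116.3], 0.92)]
[0.5798 0.0954 0.062 ]
tin [([175.7, 273.5], 0.95), ([256.6, 403.7], 0.91), ([62.7, 414.6], 0.89), ([171.3, 431.5], 0.8), ([295.4, 329.9], 0.59)]
[ 0.5029 -0.0632  0.012 ]
vblock []
axle top [205.3175 160.8345]
pivot [157.1595 134.0559]
post [116.7658 107.2519]
```

View pics/w1c.png

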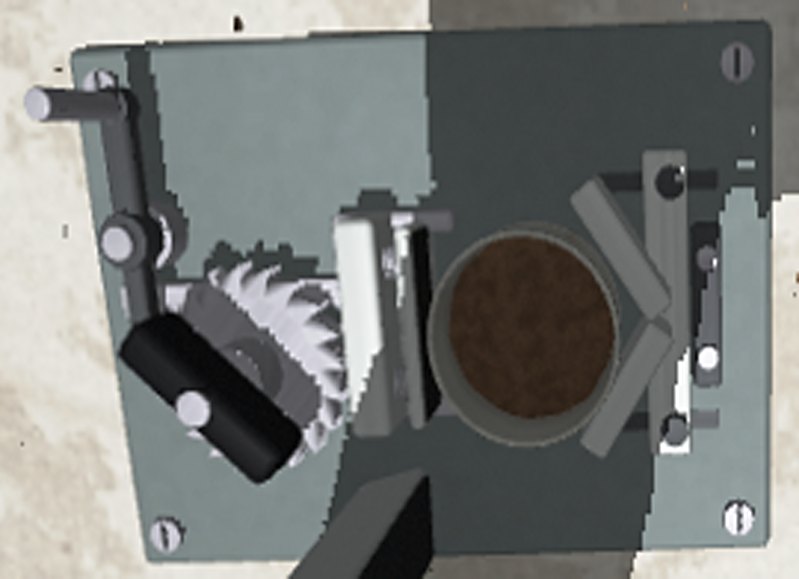

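Run:
```python
from h import *
np.set_printoptions(precision=4,suppress=True)
p=vision.camera_params("wrist")
c=lambda x,y:(85+y/3.404,95+x/2.96)
A={n:atz(p,c(*q),.084)[:2] for n,q in dict(a=(122,352),b=(255,482),c=(160,314),d=(300,438)).items()}
print(A)
for u,v in("ab","cd"):
    d=A[u]-A[v]; print(np.degrees(np.arctan2(d[1],d[0])),np.linalg.norm(d))
print(np.linalg.norm(A['a']-A['c']),sum(A.values())/4)
print("post",atz(p,c(40,103),.08),"axle",atz(p,c(193,407),.084+.003),atz(p,c(193,407),.084), "pivot",atz(p,c(118,240),.045))
o=sensors.get_obs(); print(o['force'],o['moment'],o['ee_pos'])
```

```text
{'a': array([0.5027, 0.0712]), 'b': array([0.4605, 0.028 ]), 'c': array([0.5145, 0.0557]), 'd': array([0.475 , 0.0099])}
45.64593585941148 0.06037654271039241
49.271191667016744 0.060458523821418295
0.019396423959234244 [0.4882 0.0412]
post [0.5773 0.0916 0.08  ] axle [0.4859 0.0461 0.087 ] [0.4851 0.0477 0.084 ] pivot [0.533  0.0913 0.045 ]
[-0.0376  0.0362  0.6131] [0.0577 0.0268 0.0167] [ 0.4977 -0.1138  0.4048]
```

Request:
arm_command(
  plan=[0.36, 0.198, 0.514, -0.1, 0, 0.36, 0.198, 0.514, -0.1, 0, 0.36, 0.198, 0.514, -0.1, 0, 0.36, 0.198, 0.514, -0.1, 0, 0.36, 0.198, 0.514, -0.26, 0, 0.36, 0.198, 0.514, -0.26, 0, 0.36, 0.198, 0.514, -0.26, 0, 0.36, 0.198, 0.514, -0.26, 0, 0.36, 0.198, 0.514, -0.26, 0],
  newtons=6,
)

```text
time_s: 3.3
ee_pos: [0.5775, 0.0918, 0.3026]
eef_rot: [-3.141, -0.003, -0.002]
force: [-0.1, 0.1, 0.4]
grip_width: 0.0303
```

Run:
```python
from h import *
o=sensors.get_obs(); print(o['force'],o['moment'],o['ee_pos'],o['grip_width'])
im=vision.camera("wrist"); p=vision.camera_params("wrist")
for z in(.08,.062): print(proj(p,(.5768,.0922,z)))
print(proj(p,o['ee_pos']-[0,0,.199]))
cv2.imwrite("pics/wrist2.png",im)
```

```text
[-0.07834619  0.10162619  0.35794492] [ 0.07388587  0.05242423 -0.01235582] [0.57754352 0.09180223 0.30257655] 0.0302823790893369
[225.5147123  311.81155156]
[217.81141274 311.98684434]
[236.63995625 312.14993437]
```

View pics/wrist2.png

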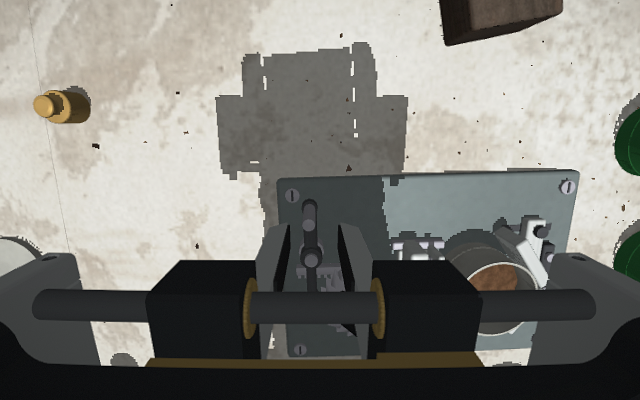

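The post stands between the open fingers (px row 225, col 310) and nothing is in the way of the descent. I'll go down, pinch it, then swing it clear along its arc.

Request:
arm_command(
  plan=[0.36, 0, 0, -0.1, 0, 0.36, 0, 0, -0.149, 0, 0.36, 0, 0, -0.149, 0, 0.36, 0, 0, -0.149, 0, 0.9, 0, 0, -0.149, 0, 0.9, 0, 0, -0.149, 0, 0.9, 0, 0, -0.149, 0, 0.9, 0, 0, -0.149, 0],
  newtons=6,
)

```text
time_s: 4.15
ee_pos: [0.5775, 0.0928, 0.242]
eef_rot: [-3.141, -0.002, -0.001]
force: [0.5, 0.6, 5.8]
grip_width: 0.0104
```

Request:
arm_command(
  plan=[0.9, 0, 0, 0.01, 0, 0.9, -0.0002, -0.007, 0.01, 0, 0.9, -0.001, -0.014, 0.01, 0, 0.9, -0.002, -0.021, 0.01, 0, 0.9, -0.0035, -0.028, 0.01, 0, 0.9, -0.0055, -0.035, 0.01, 0, 0.9, -0.008, -0.041, 0.01, 0, 0.9, -0.011, -0.048, 0.01, 0, 0.9, -0.014, -0.054, 0.01, 0, 0.9, -0.014, -0.054, 0.01, 0, 0.9, -0.014, -0.054, 0.01, 0],
  newtons=6,
)

```text
time_s: 5.25
ee_pos: [0.5717, 0.071, 0.2451]
eef_rot: [3.141, -0.0, -0.001]
force: [1.0, -0.4, -2.8]
grip_width: 0.0097
```

Request:
arm_command(
  plan=[0.36, 0, 0, 0, 0, 0.36, 0, 0, 0, 0, 0.36, 0, 0, 0.1, 0, 0.36, 0, 0, 0.19, 0, 0.36, 0, 0, 0.19, 0, 0.2, -0.218, -0.0575, 0.19, 0.392, 0.2, -0.218, -0.0575, 0.19, 0.392, 0.2, -0.218, -0.0575, 0.19, 0.392, 0.2, -0.218, -0.0575, 0.19, 0.392, 0.2, -0.218, -0.0575, 0.19, 0.392, 0.2, -0.218, -0.0575, 0.19, 0.392, 0.2, -0.218, -0.0575, 0.19, 0.392, 0.2, -0.218, -0.0575, 0.19, 0.392],
)

```text
time_s: 6.55
ee_pos: [0.4845, 0.0481, 0.3208]
eef_rot: [-3.141, 0.0, 0.818]
force: [-0.3, -0.2, -0.2]
grip_width: 0.0379
```

Run:
```python
from h import *
o=sensors.get_obs(); print(o['force'],o['moment'],o['ee_pos'],o['eef_rot'],o['qpos'],o['grip_width'])
im=vision.camera("wrist"); p=vision.camera_params("wrist")
print(proj(p,(.4845,.0478,.084)))
for s in(-1,1):
  for w in (-1,1):
    a=np.radians(47); print(proj(p,(.4845+s*.033*np.cos(a)-w*.008*np.sin(a),.0478+s*.033*np.sin(a)+w*.008*np.cos(a),.084)))
cv2.imwrite("pics/wrist3.png",im); cv2.imwrite("pics/top3.png",vision.camera("top"))
cv2.imwrite("pics/side3.png",cv2.resize(vision.camera("side")[150:270,240:440],None,fx=4,fy=4))
```

```text
[-0.3169045  -0.18300839 -0.24503049] [0.03010639 0.0456327  0.04872385] [0.48449018 0.04812    0.32080446] [-3.14140755e+00  1.83035497e-04  8.17963578e-01] [ 2.37519048e-02  2.51346130e-01  1.79129063e+00 -9.31100185e-07
  1.09921622e+00  7.76585094e-01] 0.03786055402869702
[217.12652106 313.45040726]
[256.87816976 323.67312559]
[256.91768989 303.44538117]
[174.32958619 324.20385968]
[174.38042938 302.46552001]
```

View pics/wrist3.png

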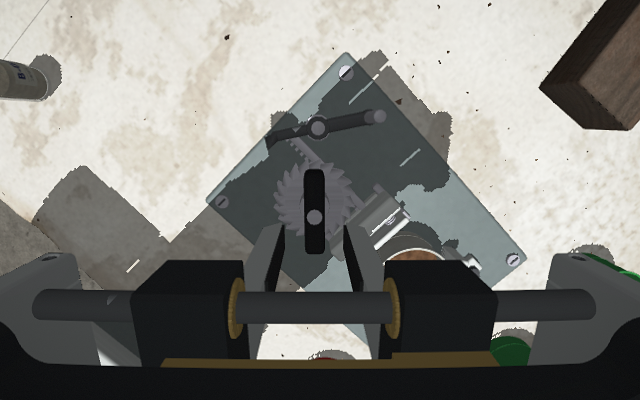

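View pics/side3.png

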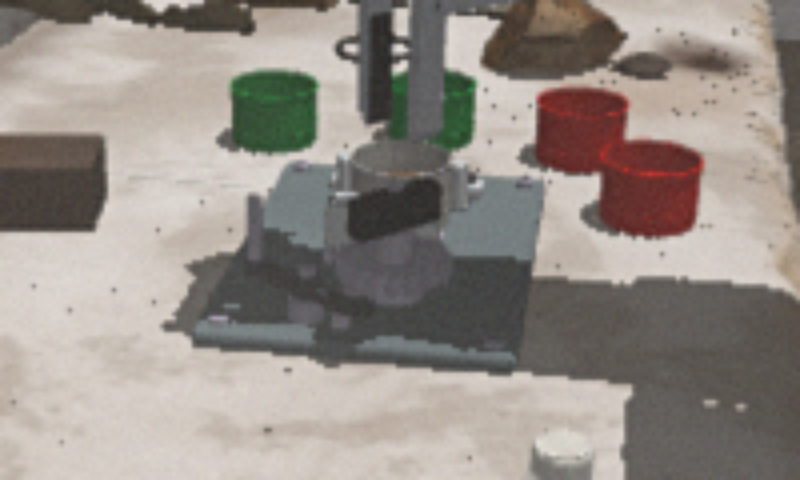

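The pawl nose (px row 140, col 268) is clear of the wheel. The bar lies centred between the fingers (col 314). I'll descend and pinch it.

Request:
arm_command(
  plan=[0.2, 0, 0, -0.1, 0, 0.2, 0, 0, -0.177, 0, 0.2, 0, 0, -0.177, 0, 0.2, 0, 0, -0.177, 0, 0.9, 0, 0, -0.177, 0, 0.9, 0, 0, -0.177, 0, 0.9, 0, 0, -0.177, 0, 0.9, 0, 0, -0.177, 0, 0.9, 0, 0, -0.177, 0],
  newtons=58,
)

```text
time_s: 7.6
ee_pos: [0.4848, 0.0482, 0.2517]
eef_rot: [3.14, -0.002, 0.82]
force: [-2.0, 1.6, 7.9]
grip_width: 0.0236
```

```bash
cat >> h.py <<'E'
AX=np.array([.4845,.0478])
def mz(o):
    r=o['ee_pos'][:2]-AX; F=o['force']
    return o['moment'][2]+r[0]*F[1]-r[1]*F[0]
def rd(n=4):
    L=[]
    for i in range(n):
        o=sensors.get_obs(); L.append([o['moment'][2],mz(o),o['tau'][5],o['eef_rot'][2],*o['force'],o['grip_width'],o['time_s'],*o['ee_pos']])
        if i<n-1: vision.camera("side")
    L=np.array(L); np.set_printoptions(precision=4,suppress=True,linewidth=150)
    print("mz,mzaxle,tau6,yaw,F3,grip,t,pos"); print(L.mean(0)); print(L.std(0)[:4]); print(L[:,2],L[:,0])
E
python3 -c "
from h import *
rd(5)"
```

```text
mz,mzaxle,tau6,yaw,F3,grip,t,pos
[-0.051  -0.0497 -0.0423  0.8203 -1.8018  1.8258  7.8567  0.0236  7.7     0.4848  0.0482  0.2517]
[0.0273 0.0273 0.     0.    ]
[-0.0424 -0.0424 -0.0423 -0.0423 -0.0423] [-0.0776 -0.0282 -0.0665 -0.0733 -0.0091]
```

Opening of 23.6 mm doesn't match the 16 mm bar and there is 8 N upward. The tips are probably on the hub below the bar, so I'll re-grip higher.

Request:
arm_command(
  plan=[0.2, 0, 0, 0, 0, 0.2, 0, 0, 0, 0, 0.2, 0, 0, 0.025, 0, 0.2, 0, 0, 0.025, 0, 0.9, 0, 0, 0.025, 0, 0.9, 0, 0, 0.025, 0, 0.9, 0, 0, 0.025, 0, 0.9, 0, 0, 0.025, 0],
  newtons=58,
)

```text
time_s: 8.6
ee_pos: [0.4847, 0.0479, 0.2601]
eef_rot: [3.141, 0.0, 0.821]
force: [3.3, -3.6, -2.3]
grip_width: 0.0157
```

```bash
python3 -c "
from h import *
rd(5)"
```

```text
mz,mzaxle,tau6,yaw,F3,grip,t,pos
[ 0.2211  0.2201  0.2099  0.8206  3.7758 -3.7748 -3.3304  0.0157  8.7     0.4847  0.0479  0.2601]
[0.0255 0.0254 0.0087 0.0001]
[0.226  0.2115 0.2012 0.2041 0.2065] [0.24   0.201  0.1874 0.2579 0.2194]
```

Request:
arm_command(
  plan=[0.9, 0, 0, 0, -0.005, 0.9, 0, 0, 0, -0.01, 0.9, 0, 0, 0, -0.015, 0.9, 0, 0, 0, -0.02, 0.9, 0, 0, 0, -0.025, 0.9, 0, 0, 0, -0.03, 0.9, 0, 0, 0, -0.035, 0.9, 0, 0, 0, -0.04, 0.9, 0, 0, 0, -0.045, 0.9, 0, 0, 0, -0.05],
  newtons=58,
)

```text
time_s: 9.8
ee_pos: [0.4846, 0.048, 0.2601]
eef_rot: [3.141, 0.0, 0.715]
force: [3.8, -4.0, -3.8]
grip_width: 0.0157
```

```bash
python3 -c "
from h import *
rd(5)"
```

```text
mz,mzaxle,tau6,yaw,F3,grip,t,pos
[ 0.2595  0.2584  0.2353  0.7153  3.6442 -3.7741 -3.5492  0.0156  9.9     0.4846  0.048   0.2601]
[0.0334 0.0333 0.1225 0.0004]
[0.0715 0.1352 0.419  0.2996 0.251 ] [0.3002 0.235  0.2092 0.2665 0.2866]
```

Request:
arm_command(
  plan=[0.9, 0, 0, 0, -0.008, 0.9, 0, 0, 0, -0.016, 0.9, 0, 0, 0, -0.024, 0.9, 0, 0, 0, -0.032, 0.9, 0, 0, 0, -0.04, 0.9, 0, 0, 0, -0.048, 0.9, 0, 0, 0, -0.056, 0.9, 0, 0, 0, -0.064, 0.9, 0, 0, 0, -0.072, 0.9, 0, 0, 0, -0.08, 0.9, 0, 0, 0, -0.088, 0.9, 0, 0, 0, -0.096, 0.9, 0, 0, 0, -0.104, 0.9, 0, 0, 0, -0.112, 0.9, 0, 0, 0, -0.12, 0.9, 0, 0, 0, -0.128, 0.9, 0, 0, 0, -0.136, 0.9, 0, 0, 0, -0.144, 0.9, 0, 0, 0, -0.15, 0.9, 0, 0, 0, -0.155],
  newtons=58,
)

```text
time_s: 12.0
ee_pos: [0.4844, 0.0482, 0.2602]
eef_rot: [-3.141, 0.0, 0.39]
force: [1.0, 3.8, -7.5]
grip_width: 0.0156
```

```bash
python3 -c "
from h import *
rd(6)
cv2.imwrite('pics/w4.png',vision.camera('wrist'))"
```

```text
mz,mzaxle,tau6,yaw,F3,grip,t,pos
[ 0.2805  0.2796  0.2767  0.3906  1.1687  3.9797 -8.3487  0.0156 12.125   0.4844  0.0482  0.2602]
[0.0207 0.0208 0.1112 0.0006]
[0.163  0.142  0.4702 0.3488 0.2809 0.2554] [0.2886 0.3088 0.2925 0.245  0.2637 0.2841]
```

View pics/w4.png

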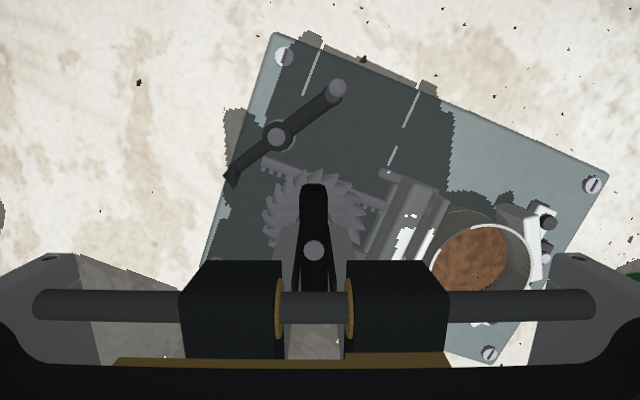

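Request:
arm_command(
  plan=[0.9, 0, 0, 0, -0.006, 0.9, 0, 0, 0, -0.012, 0.9, 0, 0, 0, -0.018, 0.9, 0, 0, 0, -0.024, 0.9, 0, 0, 0, -0.03, 0.9, 0, 0, 0, -0.03],
  newtons=58,
)

```text
time_s: 12.9
ee_pos: [0.4844, 0.0483, 0.2602]
eef_rot: [-3.141, 0.0, 0.328]
force: [0.4, 5.8, -8.7]
grip_width: 0.0157
```

```bash
python3 -c "
from h import *
rd(5)"
```

```text
mz,mzaxle,tau6,yaw,F3,grip,t,pos
[ 0.299   0.2984  0.3409  0.3279  0.1009  5.9204 -8.6229  0.0156 13.      0.4844  0.0483  0.2602]
[0.0212 0.0213 0.0833 0.0001]
[0.498  0.3538 0.2954 0.2802 0.2769] [0.2599 0.3228 0.2984 0.3031 0.3108]
```

Request:
arm_command(
  plan=[0.9, 0, 0, 0, -0.006, 0.9, 0, 0, 0, -0.012, 0.9, 0, 0, 0, -0.018, 0.9, 0, 0, 0, -0.024, 0.9, 0, 0, 0, -0.03, 0.9, 0, 0, 0, -0.03],
  newtons=58,
)

```text
time_s: 13.7
ee_pos: [0.4844, 0.0483, 0.2601]
eef_rot: [-3.141, 0.0, 0.265]
force: [1.3, 6.6, -8.5]
grip_width: 0.0155
```

```bash
python3 -c "
from h import *
rd(5)"
```

```text
mz,mzaxle,tau6,yaw,F3,grip,t,pos
[ 0.2827  0.2816  0.3444  0.2651  0.4255  7.0913 -8.4951  0.0156 13.8     0.4844  0.0484  0.2602]
[0.0199 0.0197 0.0834 0.0002]
[0.5017 0.3574 0.2989 0.2837 0.2804] [0.3138 0.2555 0.2717 0.2939 0.2785]
```

Request:
arm_command(
  plan=[0.9, 0, 0, 0, -0.006, 0.9, 0, 0, 0, -0.012, 0.9, 0, 0, 0, -0.018, 0.9, 0, 0, 0, -0.024, 0.9, 0, 0, 0, -0.03, 0.9, 0, 0, 0, -0.03],
  newtons=58,
)

```text
time_s: 14.5
ee_pos: [0.4844, 0.0484, 0.2602]
eef_rot: [-3.141, 0.0, 0.202]
force: [-0.3, 7.2, -8.0]
grip_width: 0.0158
```

```bash
python3 -c "
from h import *
rd(5)"
```

```text
mz,mzaxle,tau6,yaw,F3,grip,t,pos
[ 0.3749  0.374   0.441   0.2024 -0.1313  7.4808 -8.4087  0.0157 14.6     0.4844  0.0484  0.2601]
[0.0305 0.0304 0.083  0.0001]
[0.5975 0.4544 0.3958 0.3804 0.3769] [0.3393 0.3498 0.4267 0.3748 0.3838]
```

Request:
arm_command(
  plan=[0.9, 0, 0, 0, -0.003, 0.9, 0, 0, 0, -0.006, 0.9, 0, 0, 0, -0.009, 0.9, 0, 0, 0, -0.009, 0.9, 0, 0, 0, -0.009],
  newtons=58,
)

```text
time_s: 15.2
ee_pos: [0.4844, 0.0484, 0.2601]
eef_rot: [-3.141, 0.001, 0.184]
force: [0.5, 7.0, -8.8]
grip_width: 0.0153
```

```bash
python3 -c "
from h import *
rd(8)
im=vision.camera('wrist'); cv2.imwrite('pics/w5.png',im)"
```

```text
mz,mzaxle,tau6,yaw,F3,grip,t,pos
[ 0.4417  0.4406  0.436   0.1838  0.1695  7.663  -8.0045  0.0155 15.375   0.4844  0.0484  0.2601]
[0.0223 0.0222 0.0032 0.    ]
[0.4443 0.4366 0.4348 0.4345 0.4344 0.4344 0.4344 0.4344] [0.441  0.4377 0.4704 0.4267 0.3954 0.4629 0.4592 0.4403]
```

View pics/w5.png

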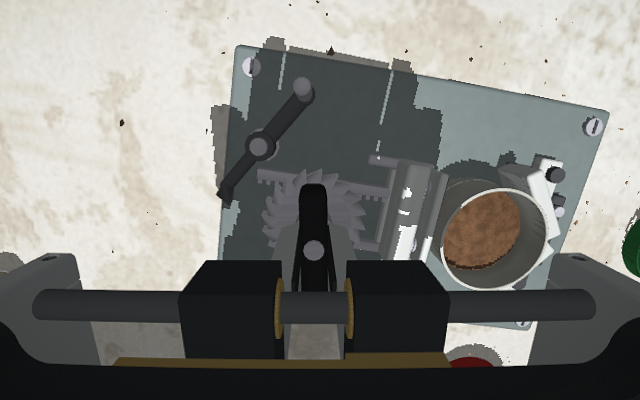

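The torque has risen about 0.16–0.18 N m over free turning, so roughly 8 N, and the tin is seated in the V. I'll release the bar and lift off.

Request:
arm_command(
  plan=[0.2, 0, 0, 0, 0, 0.2, 0, 0, 0, 0, 0.2, 0, 0, 0, 0, 0.2, 0, 0, 0.08, 0, 0.2, 0, 0, 0.2, 0, 0.2, 0, 0, 0.2, 0, 0.2, 0, 0, 0.2, 0, 0.2, 0, 0, 0.2, 0],
  newtons=6,
)

```text
time_s: 16.4
ee_pos: [0.4843, 0.048, 0.3393]
eef_rot: [-3.141, 0.001, 0.184]
force: [0.3, -0.6, -0.6]
grip_width: 0.0377
```

Run:
```python
from h import *
rd(4)
im=vision.camera("wrist"); p=vision.camera_params("wrist"); cv2.imwrite("pics/w6.png",im)
r=vision.pinpoint("pawl","wrist"); print([(x['at'],x['confidence'],atz(p,x['at'],.062)) for x in r])
a=.5; print(proj(p,(.532+.045*np.cos(a),.092-.045*np.sin(a),.08)))
```

```text
mz,mzaxle,tau6,yaw,F3,grip,t,pos
[-0.0064 -0.0064  0.0014  0.1836 -0.0975 -0.2646 -0.136   0.0377 16.475   0.4844  0.048   0.3392]
[0.0229 0.0228 0.0004 0.    ]
[0.002  0.0016 0.0012 0.0009] [-0.0018  0.0288 -0.0308 -0.0219]
[([101.1, 305.8], 0.69, array([0.5692, 0.0695, 0.062 ]))]
[ 96.1331 304.5534]
```

View pics/w6.png

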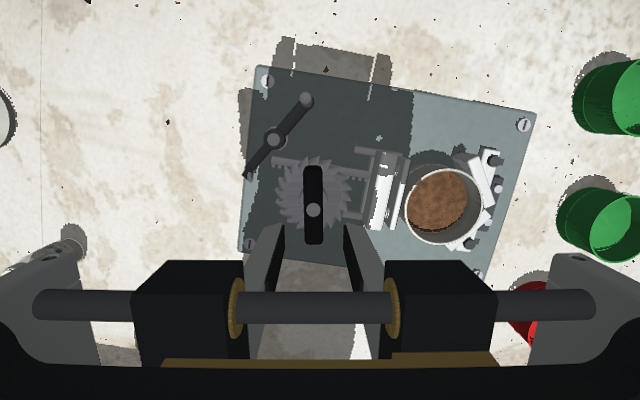

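Request:
arm_command(
  plan=[0.36, 0, 0, -0.04, 0, 0.36, 0.218, 0.057, -0.04, -0.088, 0.36, 0.218, 0.057, -0.04, -0.088, 0.36, 0.218, 0.057, -0.04, -0.088, 0.36, 0.218, 0.057, -0.04, -0.088, 0.36, 0.218, 0.057, -0.14, -0.088, 0.36, 0.218, 0.057, -0.233, -0.088, 0.36, 0.218, 0.057, -0.233, -0.088, 0.36, 0.218, 0.057, -0.233, -0.088, 0.9, 0.218, 0.057, -0.233, -0.088, 0.9, 0.218, 0.057, -0.233, -0.088, 0.9, 0.218, 0.057, -0.233, -0.088, 0.9, 0.218, 0.057, -0.233, -0.088],
  newtons=5,
)

```text
time_s: 17.95
ee_pos: [0.5719, 0.0709, 0.2482]
eef_rot: [-3.142, -0.002, -0.001]
force: [-0.6, -0.0, 7.7]
grip_width: 0.01
```

```bash
python3 -c "
from h import *
rd(3)"
```

```text
mz,mzaxle,tau6,yaw,F3,grip,t,pos
[ 0.008   0.0184  0.0048 -0.0006 -1.2233 -0.204   7.175   0.0099 18.      0.5719  0.0709  0.2482]
[0.019  0.0102 0.0012 0.    ]
[0.0032 0.0049 0.0062] [ 0.0181  0.0244 -0.0186]
```

Request:
arm_command(
  plan=[0.9, 0.003, 0.006, 0.004, 0, 0.9, 0.006, 0.0128, 0.004, 0, 0.9, 0.0085, 0.0195, 0.004, 0, 0.9, 0.0103, 0.026, 0.004, 0, 0.9, 0.0118, 0.0325, 0.004, 0, 0.9, 0.0125, 0.037, 0.004, 0, 0.9, 0.0125, 0.037, 0.004, 0],
  newtons=5,
)

```text
time_s: 18.75
ee_pos: [0.5767, 0.0861, 0.2488]
eef_rot: [-3.141, -0.0, -0.0]
force: [2.4, -0.7, 1.6]
grip_width: 0.0097
```

```bash
python3 -c "
from h import *
rd(3)"
```

```text
mz,mzaxle,tau6,yaw,F3,grip,t,pos
[ 0.0344 -0.0847  0.0548 -0.0004  1.6992 -0.5872  2.1398  0.01   18.8     0.5767  0.086   0.2488]
[0.0035 0.0281 0.0244 0.0001]
[0.0867 0.0504 0.0273] [0.0368 0.037  0.0294]
```

Request:
arm_command(
  plan=[0.9, 0.0003, 0.002, 0, 0, 0.9, 0.0006, 0.004, 0, 0, 0.9, 0.0008, 0.006, 0, 0, 0.9, 0.0008, 0.006, 0, 0],
  newtons=5,
)

```text
time_s: 19.25
ee_pos: [0.577, 0.0882, 0.2487]
eef_rot: [-3.142, -0.0, -0.001]
force: [1.3, -0.5, 2.7]
grip_width: 0.0102
```

```bash
python3 -c "
from h import *
rd(3)"
```

```text
mz,mzaxle,tau6,yaw,F3,grip,t,pos
[ 0.0227 -0.0712  0.0501 -0.0006  0.8985 -0.6225  2.7724  0.0099 19.3     0.577   0.0882  0.2487]
[0.0062 0.0329 0.0059 0.    ]
[0.0576 0.0494 0.0433] [0.0141 0.0284 0.0256]
```

Request:
arm_command(
  plan=[0.9, 0.0001, 0.002, 0, 0, 0.9, 0.0002, 0.004, 0, 0, 0.9, 0.0002, 0.004, 0, 0],
  newtons=5,
)

```text
time_s: 19.65
ee_pos: [0.5771, 0.0898, 0.2487]
eef_rot: [-3.142, -0.0, -0.001]
force: [1.4, -0.6, 4.3]
grip_width: 0.0098
```

```bash
python3 -c "
from h import *
rd(3)
cv2.imwrite('pics/w7.png',vision.camera('wrist'))"
```

```text
mz,mzaxle,tau6,yaw,F3,grip,t,pos
[ 0.0259 -0.1158  0.0448 -0.0006  1.6642 -0.7748  4.025   0.01   19.7     0.5771  0.0898  0.2487]
[0.0136 0.0233 0.0054 0.    ]
[0.0516 0.0446 0.0383] [0.0141 0.045  0.0186]
```

View pics/w7.png

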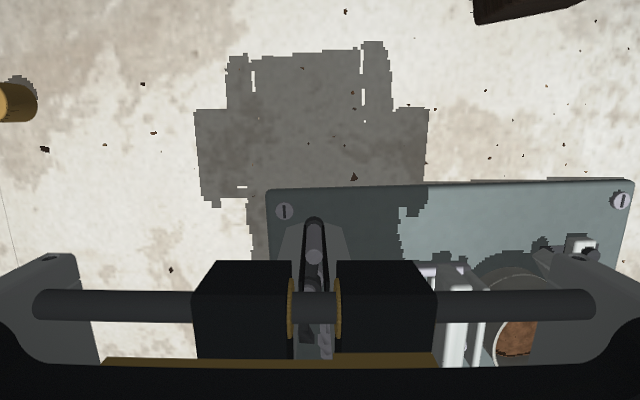

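Request:
arm_command(
  plan=[0.9, 0, 0.0015, 0, 0, 0.9, 0, 0.003, 0, 0, 0.9, 0, 0.003, 0, 0],
  newtons=5,
)

```text
time_s: 20.1
ee_pos: [0.5771, 0.091, 0.2486]
eef_rot: [-3.142, -0.0, -0.001]
force: [1.5, -2.0, 3.6]
grip_width: 0.01
```

```bash
python3 -c "
from h import *
rd(3)"
```

```text
mz,mzaxle,tau6,yaw,F3,grip,t,pos
[ 0.0571 -0.117   0.045  -0.0006  1.2669 -1.2898  3.6021  0.0098 20.15    0.5771  0.0909  0.2486]
[0.0314 0.0899 0.0037 0.    ]
[0.0494 0.0451 0.0404] [0.0136 0.0717 0.0861]
```

Request:
arm_command(
  plan=[0.9, 0, 0.0015, 0, 0, 0.9, 0, 0.0015, 0, 0],
  newtons=5,
)

```text
time_s: 20.4
ee_pos: [0.5771, 0.0916, 0.2487]
eef_rot: [3.142, -0.0, -0.001]
force: [2.2, -2.0, 4.7]
grip_width: 0.0097
```

```bash
python3 -c "
from h import *
rd(4)"
```

```text
mz,mzaxle,tau6,yaw,F3,grip,t,pos
[ 0.0313 -0.1831  0.0424 -0.0006  1.7403 -1.4934  4.143   0.0098 20.475   0.5771  0.0915  0.2487]
[0.0249 0.0601 0.0073 0.    ]
[0.0509 0.0472 0.0397 0.0319] [ 0.033   0.0458  0.0559 -0.0094]
```

Request:
arm_command(
  plan=[0.9, 0, 0.0015, 0, 0, 0.9, 0, 0.0015, 0, 0],
  newtons=5,
)

```text
time_s: 20.75
ee_pos: [0.5771, 0.0922, 0.2486]
eef_rot: [-3.142, -0.0, -0.001]
force: [1.4, -1.0, 3.5]
grip_width: 0.0097
```

```bash
python3 -c "
from h import *
rd(4)"
```

```text
mz,mzaxle,tau6,yaw,F3,grip,t,pos
[ 0.0285 -0.0806  0.0372 -0.0006  1.3552 -0.5295  3.8306  0.0098 20.825   0.5771  0.0921  0.2487]
[0.0176 0.0512 0.0028 0.    ]
[0.0418 0.0371 0.0356 0.0343] [-0.0011  0.0442  0.0327  0.0383]
```

Request:
arm_command(
  plan=[0.9, 0, 0.0015, 0, 0, 0.9, 0, 0.0015, 0, 0],
  newtons=5,
)

```text
time_s: 21.1
ee_pos: [0.5771, 0.0928, 0.2487]
eef_rot: [3.142, -0.0, -0.001]
force: [1.9, -0.5, 4.2]
grip_width: 0.0097
```

```bash
python3 -c "
from h import *
rd(4)"
```

```text
mz,mzaxle,tau6,yaw,F3,grip,t,pos
[ 0.0163 -0.1377  0.0384 -0.0006  1.5555 -0.9079  4.0386  0.0097 21.175   0.5771  0.0928  0.2486]
[0.0277 0.0178 0.0027 0.    ]
[0.0426 0.039  0.0369 0.0352] [-0.0161 -0.0001  0.0573  0.0242]
```

Request:
arm_command(
  plan=[0.9, 0, 0.001, 0, 0, 0.9, 0, 0.001, 0, 0],
  newtons=5,
)

```text
time_s: 21.45
ee_pos: [0.5771, 0.0931, 0.2486]
eef_rot: [3.142, 0.0, -0.001]
force: [1.6, -1.1, 4.3]
grip_width: 0.0096
```

```bash
python3 -c "
from h import *
rd(4)"
```

```text
mz,mzaxle,tau6,yaw,F3,grip,t,pos
[ 0.0316 -0.1544  0.0375 -0.0006  1.3347 -1.3556  3.8269  0.0095 21.525   0.5771  0.0931  0.2486]
[0.0304 0.0766 0.0014 0.    ]
[0.0388 0.0389 0.0368 0.0355] [ 0.0302 -0.0143  0.0402  0.0705]
```

Request:
arm_command(
  plan=[0.9, 0, 0.0015, 0, 0, 0.9, 0, 0.0015, 0, 0],
  newtons=5,
)

```text
time_s: 21.8
ee_pos: [0.5771, 0.0937, 0.2486]
eef_rot: [-3.142, 0.0, -0.001]
force: [1.9, -1.2, 4.4]
grip_width: 0.01
```

```bash
python3 -c "
from h import *
rd(4)"
```

```text
mz,mzaxle,tau6,yaw,F3,grip,t,pos
[ 0.0118 -0.1483  0.0415 -0.0006  1.3631 -1.0529  3.7234  0.01   21.875   0.5771  0.0937  0.2486]
[0.0197 0.039  0.0029 0.    ]
[0.0464 0.041  0.0398 0.0388] [ 0.0418  0.0086  0.0104 -0.0135]
```

Request:
arm_command(
  plan=[0.9, 0, 0.0015, 0, 0, 0.9, 0, 0.0015, 0, 0],
  newtons=5,
)

```text
time_s: 22.15
ee_pos: [0.5771, 0.0944, 0.2486]
eef_rot: [3.142, 0.0, -0.001]
force: [1.0, -0.9, 2.8]
grip_width: 0.0098
```

```bash
python3 -c "
from h import *
rd(4)"
```

```text
mz,mzaxle,tau6,yaw,F3,grip,t,pos
[ 0.0505 -0.0894  0.0474 -0.0006  1.3962 -0.8091  3.0387  0.0098 22.225   0.5771  0.0944  0.2486]
[0.028  0.0557 0.003  0.    ]
[0.0516 0.0485 0.0457 0.0437] [0.0712 0.0062 0.0775 0.047 ]
```

Request:
arm_command(
  plan=[0.9, 0, 0.0015, 0, 0, 0.9, 0, 0.0015, 0, 0],
  newtons=5,
)

```text
time_s: 22.5
ee_pos: [0.5771, 0.095, 0.2486]
eef_rot: [-3.142, 0.0, -0.001]
force: [0.6, -0.3, 3.2]
grip_width: 0.0099
```

```bash
python3 -c "
from h import *
rd(4)"
```

```text
mz,mzaxle,tau6,yaw,F3,grip,t,pos
[ 0.0559 -0.0285  0.0411 -0.0006  0.1889 -0.8154  3.5137  0.0098 22.575   0.5771  0.095   0.2486]
[0.033  0.0526 0.0028 0.    ]
[0.0455 0.0413 0.0395 0.038 ] [0.0878 0.0772 0.0022 0.0565]
```

Still no firm contact, so I'll release, lift and look.

Request:
arm_command(
  plan=[0.36, 0, 0, 0, 0, 0.36, 0, 0, 0, 0, 0.36, 0, 0, 0.1, 0, 0.36, -0.1, -0.1, 0.22, 0, 0.36, -0.2, -0.2, 0.3, 0, 0.36, -0.2, -0.25, 0.3, 0, 0.36, -0.2, -0.25, 0.3, 0, 0.36, -0.2, -0.25, 0.3, 0],
  newtons=5,
)

```text
time_s: 23.45
ee_pos: [0.4969, -0.0056, 0.369]
eef_rot: [-3.141, -0.001, -0.002]
force: [-0.4, 0.8, -0.8]
grip_width: 0.0298
```

Run:
```python
from h import *
o=sensors.get_obs();print(o['ee_pos'],o['time_s'])
im=vision.camera("wrist"); p=vision.camera_params("wrist"); cv2.imwrite("pics/w8.png",im)
q=proj(p,(.52,.05,.04)).astype(int); print(q)
cv2.imwrite("pics/w8c.png",cv2.resize(im[max(0,q[0]-75):q[0]+75,max(0,q[1]-100):q[1]+100],(800,600),interpolation=cv2.INTER_CUBIC))
np.savez("w8.npz",**p)
```

```text
[ 0.4968808  -0.00559858  0.36903775] 23.45
[169 260]
```

View pics/w8c.png

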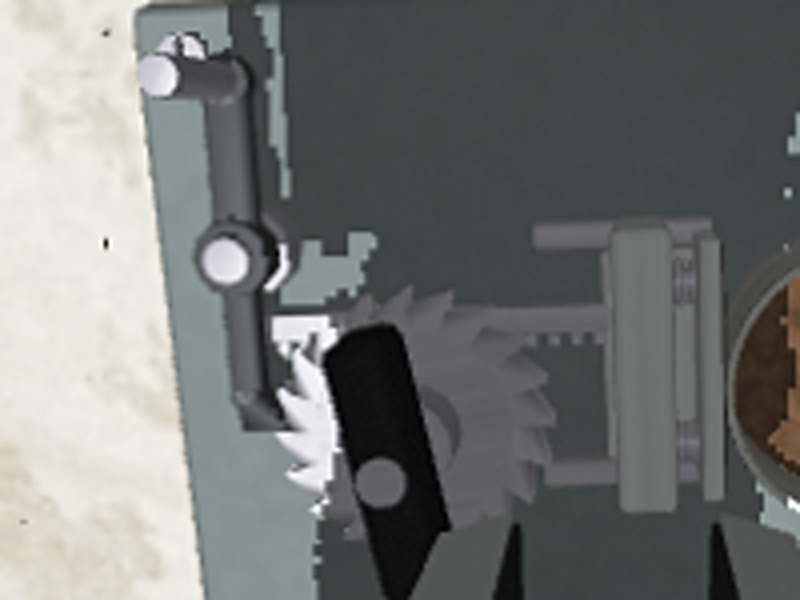

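View pics/w8.png

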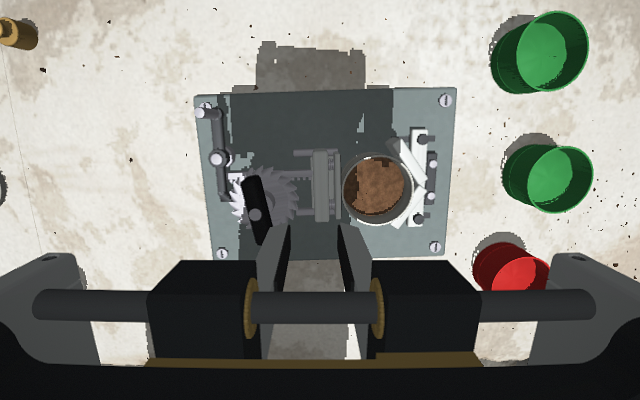

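Run:
```python
from h import *
np.set_printoptions(precision=4,suppress=True)
p=dict(np.load("w8.npz")); c=lambda x,y:(94+y/4,160+x/4)
post=atz(p,c(158,75),.08); print("post",post)
for z in(.045,.05,.055): print("pivot",z,atz(p,c(224,260),z))
print("post predicted at pivot(.5322,.0925)+45mm, pawl 0, yaw1.7:", proj(p,(.5322+.045,.0925+.0013,.08)), c(158,75))
for n,q in(("nose",(283,412)),("tipA",(283,398)),("tipB",(276,440)),("axle",(382,482))): print(n,atz(p,c(*q),.038 if n!="axle" else .086))
im0=cv2.imread("pics/wrist1.png")
im=cv2.imread("pics/w8.png"); cv2.imwrite("pics/w8d.png",cv2.resize(im[150:220,205:285],(800,700)[:2],interpolation=cv2.INTER_NEAREST)[:600])
```

```text
post [0.5765 0.0938 0.08  ]
pivot 0.045 [0.5319 0.094  0.045 ]
pivot 0.05 [0.5325 0.0923 0.05  ]
pivot 0.055 [0.5331 0.0907 0.055 ]
post predicted at pivot(.5322,.0925)+45mm, pawl 0, yaw1.7: [111.9194 199.4417] (112.75, 199.5)
nose [0.4901 0.0836 0.038 ]
tipA [0.494  0.0833 0.038 ]
tipB [0.4823 0.086  0.038 ]
axle [0.4854 0.0479 0.086 ]
```

View pics/w8d.png

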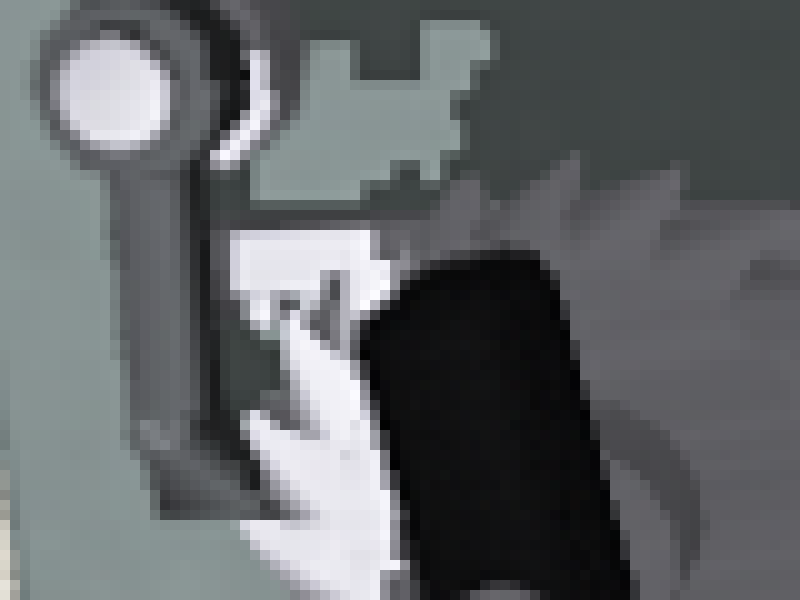

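Run:
```python
from h import *
p=vision.camera_params("top"); cv2.imwrite("pics/top9.png",vision.camera("top"))
for n in("weight","vial","lid"):
    r=vision.pinpoint(n,"top"); print(n,[(x['at'],round(x['confidence'],2)) for x in r[:2]])
o=sensors.get_obs(); print(o['time_s'],o['force'])
job.hand_in()
```

```text
weight [([144.8, 240.4], 0.51)]
vial [([257.6, 231.8], 0.67)]
lid []
23.7 [-0.39755111 -0.64975553  0.15962821]
the job is handed in; nothing more can be done
```

I swung the pawl clear, clamped the tin, laid the pawl back between two teeth and handed the job in at about 23.7 s of the 72 s. No verdict came back.

- **Clamping:** I pinched the bar and turned the wheel about 0.64 rad clockwise. The turning moment stayed near 0.28 N m while the tin and V block slid. It then rose to 0.38 and finally 0.43 N m at the stop. I took the pad force as about 8 N, within roughly 7 to 9 N depending on the exact wheel friction. I did not measure it any other way.
- **A disagreement there:** the last step raised the moment by about 0.06 N m, where the spring rate predicts about 0.035.
- **First grips:** my first grip on the bar was too low and landed on something under it, probably the hub (23.6 mm opening, 8 N upward). I re-gripped higher. Pinching the pawl post also showed up to 8 N vertically, which did no visible harm.
- **Pawl:** I felt no clear contact force as it went back. The last wrist picture shows the nose between two teeth, with the post within about 1 pixel of where a fully seated pawl would put it.
- **Last checks:** the bar still stands at the angle where I released it, and the tin sits against the pad and V block. The weight and vial were found within 3 pixels of where they started. The network missed the lid in the last picture, and I did not check it by eye, though the arm never went near it. The fingers never touched the tin, and at hand-in the robot was clear of everything.

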